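Lay the yellow-capped tube in the tube rocker

ROBOT

A 6-joint arm with a two-finger parallel gripper is mounted at the origin on the work surface. World frame = base frame: x ahead of the robot, y to its left, z up, the work surface at z = 0. Lengths are in mm, angles in rad, forces in N, time in s.
With the tool pointing down it reaches from about 275 to 750 mm from the base axis. Payload 10.2 kg.
Tool frame: the origin (TCP) lies on the front face of the gripper's body, between the roots of the fingers; the fingertips stand 73 mm ahead of it and the grasp point (between the pads) lies ctrl.grip_depth ahead of it (ctrl.grip_depth is the distance from the TCP to the grasp point, in mm); z points along the fingers, y is the direction in which the jaws open and shut (so a half turn about z gives the same grasp; the last joint's range is limited). The gripper opens to 85 mm and grips with 20 to 120 N. Pads are 22 mm wide; open, the fingers measure 114 mm over their backs; the gripper's body (76 mm by 85 mm) begins 54 mm behind the grasp point. The pads swing forward as they close: fully open they stand 13 mm farther back than shut.
Start: joints at [0.936, 0.313, 1.498, -0, 1.331, -0.223], TCP at [210.149, 481.112, 303.894] pointing down, gripper open.
Joint ranges: [-2.94, 2.94], [-0.97, 2.17], [0.19, 2.56], [-1.23, 4.37], [0.02, 3.11], [-2.88, 2.88]. Speed limits (rad/s): [2.39, 2.39, 3.01, 3.14, 3.14, 3.14].

INTERFACE

Orientations are given as a unit quaternion [w, x, y, z].
In Python, from rig import readout, capture, ctrl, nets gives the robot as it stands. The module is installed in compiled form; this text tells all that it offers.
- The arm moves only by the tool apply_moves, never from a script. Its argument "targets" is a list of rows, each a list of 4 numbers: the shift along the tool's x, y, z in cm, then the turn about the tool's z in degrees. A call has 1 to 8 rows; each row shifts and turns the commanded pose from where the row before left it, along the tool's axes as they then stand; what a row does not reach is not made up. A row lasts 1/10 s, in which the tool goes at most 50 mm and 8.59 degrees, less where a joint would pass 70% of its speed; a pose out of reach is approached as far as the arm can. A call with a gripper value outside its range is refused whole. "grip" is the finger opening in cm, from 0 to 8.54, set as the call begins (left out, the last holds). The fingers move at their own pace and stop on an object; "force" is the grip in N (left out, the last holds). Time passes only in rows, so rows that do not move let the fingers close. It gives the time, the measured TCP pose, the force and the opening at its end, in the units of the state.
- readout.sense(): the state, without advancing time (a new reading comes with each control period).
- capture(name): name is "scene" or "side" or "wrist"; returns a dict with "img" (384x512x3 uint8, red, green, blue), "fov_y" (degrees; the focal length in pixels is half the picture's height over the tangent of half this angle, whatever the lens; pixels are square), "cx", "cy" (the principal point, pixels), "eye" and "rotation" of the camera in the world. Camera axes: x right, y down, z forward; pixel columns grow to the right and rows downward; lengths in mm; the calibration is good to about 2 mm. A picture is of the moment at which its call begins. There is no depth.
- ctrl.finish_job(): hands the job in, once; it reports no verdict.
Trained networks look in the newest picture that a camera, given by its name, has taken for a name from the list of things; names that differ only in an ending like _2 or _b are one class to them, and where a whole thing is asked for, a point or a joint stands for the part that bears it (a point fixed in the world has none). Each returns a list of dicts, best first, with "score" (0 to 1); they miss things now and then, are a little off and sometimes report something else, mostly with a low value. They report only what shows in the picture. A call takes as long as a camera call.
- nets.boxes_of(camera, target): "location" ([column, row] as shares, 0 to 1, of the picture: columns of its width, rows of its height, amid what is visible of it).
The state is a dict: "time_s": time; "joints": joint angles; "dq": joint speeds; "tau": joint torques, N m; "eef_pos": TCP position; "ee_rot": TCP orientation; "force": force on the tool from outside, world axes, zero at the start; "wrist_torque": the same for the moment, N m; "grip_width": opening from 0.0 (shut) to 1.0 (fully open).
Only numpy, scipy, OpenCV 4.12 (cv2) and the standard library are available. Lean on these libraries where they do the work, as an engineer would, in place of code of your own. Each camera call takes 0.05 s, during which the arm holds its last target.

TASK

Take the yellow-capped specimen tube out of the rack by its cap and, still holding it, push its lower end against the steel tipping rail so that it swings in the fingers from upright to roughly level. Then lay it gently, without dropping it, in the green V cradle on the rocker, cap hanging out over the rocker's front, and let go. Leave the blue-capped tube standing in the rack.

Things in the scene. Friction and masses are not known exactly. Their poses are not given: they have to be found in the camera images.
- yellow_tube_cap (a point): Centre of the tube's yellow cap, 118 mm from its foot. White tube, 130 mm long, 17 mm thick, 30 g; cap 20 mm thick, 24 mm long. z: foot to cap; x: across the rack's row. It stands in a hole of a grey rack, cap centre 128 mm above the table. Gripped at 20 N on the cap, it turns in the fingers under a few N near the foot and stays so.
- blue_tube_cap (a point): Centre of the blue cap of a like tube, same sizes and axes, that stays in the rack. Rack: fixed, 70 x 190 mm, 60 mm high, three holes in a row 60 mm apart, 50 mm deep, about 1 mm clearance each side; which holds what varies. The third hole holds a black and grey marker pen 120 mm long.
- rail: Fixed steel tipping rail: upright plate 130 mm long (along y), 8 mm thick, its dark round top edge 12 mm in diameter and at its highest 80 mm above the table; foot plate 90 x 140 mm, 6 mm thick. Origin: on the table, right below the middle of the edge. x: level, square to the plate, away from the robot; z up. Both sides are free.
- cap_rest (a point): Where the cap's centre lies when the tube rests right: 36 mm in front of the rocker's front, 72 mm above the table, in the open. x: level, along the cradle into the rocker (the foot points this way); z up. Green V cradle, fixed and level: starts 36 mm along x, 85 mm long, 45 degree faces from 60 to 84 mm height. White housing 150 x 130 mm, 48 mm high.

How it is judged (in metres and radians):
On the way:
1. the yellow-capped tube, held in the fingers, has been pushed against the rail until it lies within 30 degrees of level (contact force between yellow_tube and rail above 0.2 N and contact force between the fingers and yellow_tube above 1 N and angle between yellow_tube_cap's own z axis and vertical between 1.047 and 2.094 rad), for 0.05 s.
At the end, for the whole second after the job is handed in: The yellow-capped tube lies still, released, in the V cradle within 10 degrees of its line, cap out over the front, its centre within 20 mm lengthwise and 12 mm sideways and in height of the resting point. The blue-capped tube still stands within 10 degrees of upright in the rack (x of yellow_tube_cap in the frame of cap_rest between -0.02 and 0.02 m and y of yellow_tube_cap in the frame of cap_rest between -0.012 and 0.012 m and z of yellow_tube_cap in the frame of cap_rest between -0.012 and 0.012 m and angle between the z axis of yellow_tube_cap and the x axis of cap_rest, either way round below 0.18 rad and linear speed of yellow_tube below 0.02 m/s and horizontal distance between blue_tube_cap and cap_rest above 0.15 m and angle between blue_tube_cap's own z axis and vertical below 0.17 rad); the robot touches nothing.
It fails at once if the blue-capped tube is moved more than 25 mm (distance of blue_tube_cap from where it was at the start of the episode above 0.025 m).
It fails at once if the yellow-capped tube is dropped (falls freely more than about 30 mm) (contact force between the fingers and yellow_tube below 0.05 N and linear speed of yellow_tube above 0.75 m/s).
It also fails if it takes over 51 s, if anything falls off the work surface, if the arm or the gripper's body presses on something with over 40 N, if the wrist force passes 120 N, or if a joint passes its speed limit or range.

## Working session

There is one attempt and no reset: what is moved stays moved. The work goes in short steps, Python scripts to look and compute and a tool call to move; the robot and the scene stay as the last step left them, time stands still between calls to the robot, and variables do not carry over. Pictures are saved under pics/ and viewed, and the job is handed in when it is done.

Besides the shell and the picture viewer there is one more tool, called after "Call:" by a JSON object that holds its "name" and its "arguments". apply_moves: Moves the arm, as the interface text tells. Its arguments: {"type":"object","properties":{"targets":{"type":"array"},"grip":{"type":"number"},"force":{"type":"number"}},"required":["targets"]}

```bash
mkdir -p pics; ls; python3 - <<'E'
from rig import readout, capture, ctrl, nets
import cv2, numpy as np
print(readout.sense(), ctrl.grip_depth)
for n in ["scene","side","wrist"]:
    c=capture(n); cv2.imwrite(f"pics/{n}0.png",c["img"][:,:,::-1])
    print(n,c["fov_y"],c["cx"],c["cy"],c["eye"],np.array(c["rotation"]).tolist())
    for t in ["yellow_tube_cap","blue_tube_cap","rail","cap_rest"]:
        try: print(t,[(np.round(np.array(d["location"])*[512,384],1).tolist(),round(d["score"],2)) for d in nets.boxes_of(n,t)[:3]])
        except Exception as e: print(t,e)
E
```

```text
pics
{'time_s': 0.0, 'joints': array([ 9.35565944e-01,  3.13465675e-01,  1.49839863e+00,  1.80732805e-05,
        1.33098735e+00, -2.23377758e-01]), 'dq': array([-0.0001561 ,  0.00103854, -0.00169095,  0.00046616, -0.00171481,
       -0.00021672]), 'tau': array([ 8.52113444e-04, -4.12248659e+01, -2.59754473e+01, -1.04156068e-04,
        3.93925875e-03,  3.51765060e-06]), 'eef_pos': array([210.06833552, 480.9780515 , 303.341466  ]), 'ee_rot': array([-2.70003511e-04,  2.04476055e-01,  9.78871364e-01, -5.68726199e-04]), 'force': array([-0.47710072,  0.21703209,  0.27715429]), 'wrist_torque': array([ 0.04551169, -0.02641021, -0.01507535]), 'grip_width': 0.9991915125725516} 53.900000000000006
scene 56.4042364840782 261.87832670473915 195.39216290516273 [870.42757328 578.80862588 636.92150373] [-0.12001476440914509, 0.2359816257601832, 0.8741096781217772, -0.40723629411097606]
yellow_tube_cap [([359.1, 262.6], 0.63)]
blue_tube_cap [([379.7, 282.8], 0.75)]
rail [([249.4, 225.1], 0.75)]
cap_rest [([191.4, 162.5], 0.59)]
side 50.93613485293598 254.20644432089244 191.25058882958902 [ 282.65641655 -706.12350914  597.94368898] [-0.4658025109195431, 0.8679163440872669, -0.15238910757823715, 0.0807886154031034]
yellow_tube_cap [([198.3, 136.5], 0.75)]
blue_tube_cap [([335.8, 304.9], 0.24)]
rail [([254.6, 213.9], 0.8)]
cap_rest [([335.6, 302.7], 0.87)]
wrist 65.15059195926654 259.76573667525577 194.40188637377366 [138.10559518 512.86370591 373.04185742] [0.12995200533594478, 0.8263103771461274, 0.5413643804293854, 0.08513662274308868]
yellow_tube_cap []
blue_tube_cap []
rail []
cap_rest []
```

View pics/scene0.png

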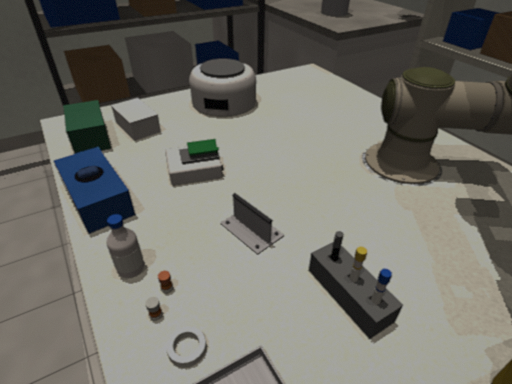

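View pics/side0.png

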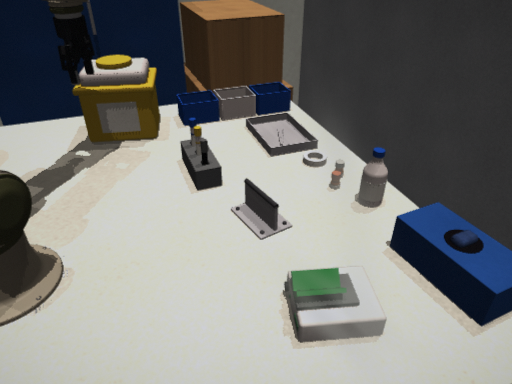

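View pics/wrist0.png

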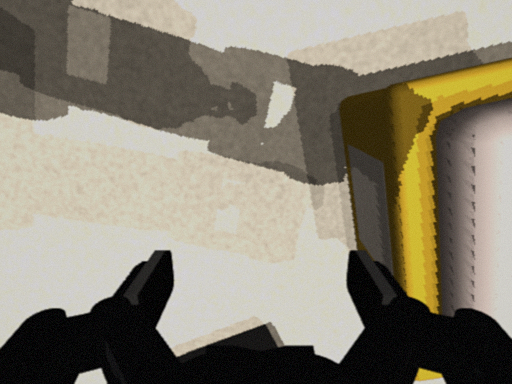

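The scene picture shows the rack with, in order, the marker (338,243), yellow (361,255) and blue (384,275) caps. It also shows the rail at about (250,225) and the rocker at (195,160), with its green cradle on the right. I'll zoom in and triangulate.

```bash
cat > h.py <<'E'
import numpy as np, cv2
from scipy.spatial.transform import Rotation as R
def cam(c):
    q=np.array(c["rotation"]); M=R.from_quat(q[[1,2,3,0]]).as_matrix()
    f=c["img"].shape[0]/2/np.tan(np.radians(c["fov_y"]/2))
    return dict(M=M,f=f,cx=c["cx"],cy=c["cy"],e=np.array(c["eye"]))
def ray(k,p): return k["M"]@np.array([(p[0]-k["cx"])/k["f"],(p[1]-k["cy"])/k["f"],1.])
def onz(k,p,z):
    d=ray(k,p); return k["e"]+d*(z-k["e"][2])/d[2]
def proj(k,P):
    v=(np.atleast_2d(P)-k["e"])@k["M"]; return np.c_[v[:,0]/v[:,2]*k["f"]+k["cx"],v[:,1]/v[:,2]*k["f"]+k["cy"]]
def tri(ks,ps):
    A=np.zeros((3,3));b=np.zeros(3)
    for k,p in zip(ks,ps):
        d=ray(k,p);d/=np.linalg.norm(d);P=np.eye(3)-np.outer(d,d);A+=P;b+=P@k["e"]
    return np.linalg.solve(A,b)
def crop(img,x0,y0,w,h,s,fn):
    cv2.imwrite(fn,cv2.resize(img[y0:y0+h,x0:x0+w,::-1],None,fx=s,fy=s,interpolation=cv2.INTER_CUBIC))
E
python3 - <<'E'
from rig import *
from rig import capture
from h import *
import pickle
cs={n:capture(n) for n in ["scene","side"]}
pickle.dump(cs,open("c0.pkl","wb"))
a=cs["scene"]["img"];b=cs["side"]["img"]
crop(a,300,220,110,115,5,"pics/s_rack.png")
crop(a,155,125,140,130,5,"pics/s_rail.png")
crop(b,170,110,60,85,7,"pics/d_rack.png")
crop(b,225,170,75,75,8,"pics/d_rail.png")
crop(b,275,255,115,90,6,"pics/d_rock.png")
E
```

```text
(no output)
```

View pics/s_rack.png

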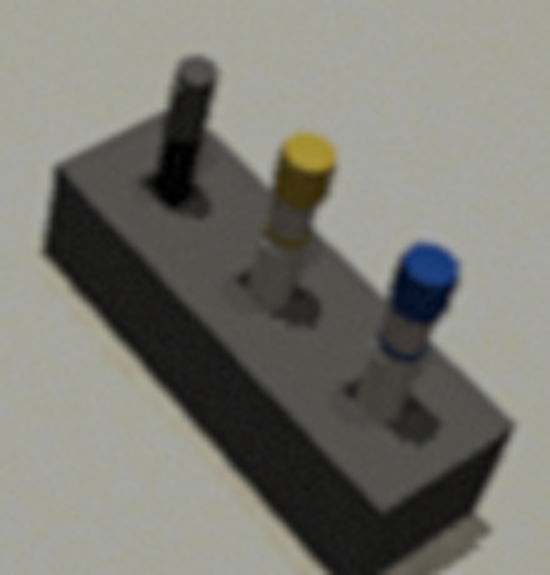

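View pics/s_rail.png

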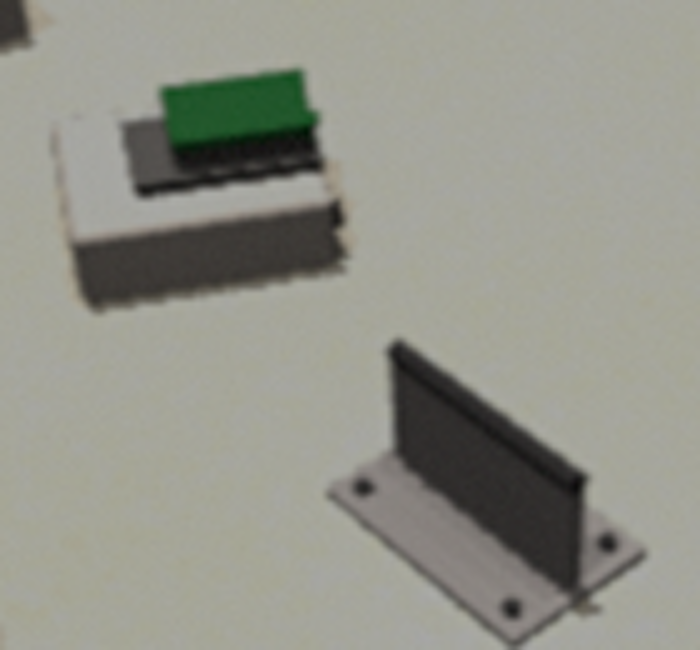

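View pics/d_rack.png

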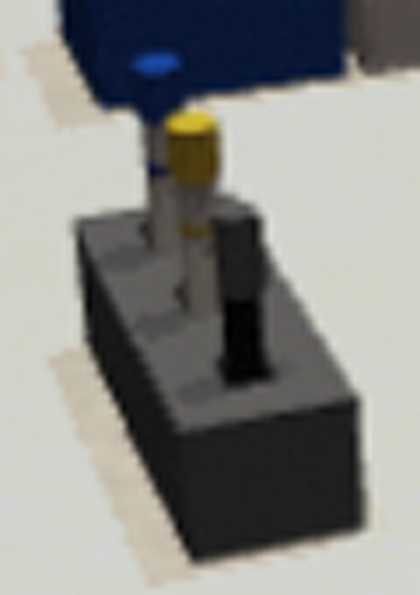

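View pics/d_rail.png

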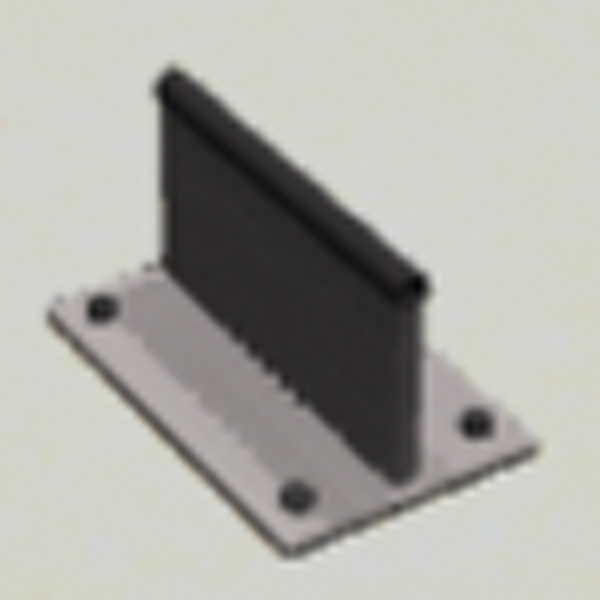

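View pics/d_rock.png

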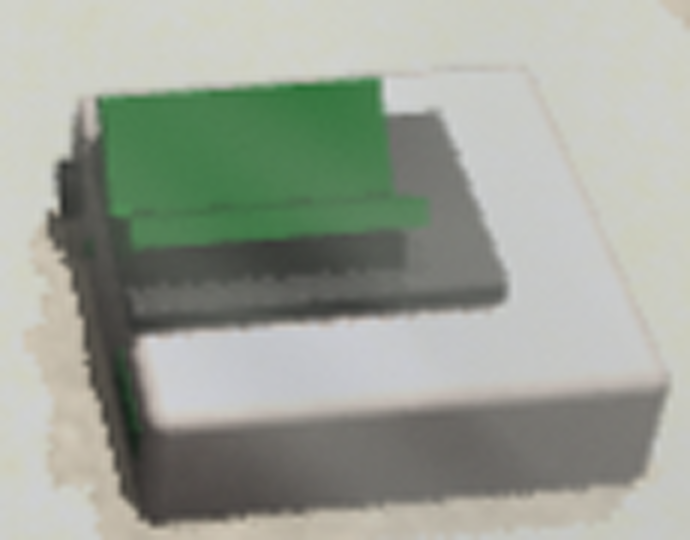

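```bash
cat > m.py <<'E'
from h import *
import pickle
cs=pickle.load(open("c0.pkl","rb"));S=cam(cs["scene"]);D=cam(cs["side"])
def s1(p):return (p[0]+.5)/5+300-.5,(p[1]+.5)/5+220-.5
def s2(p):return (p[0]+.5)/5+155-.5,(p[1]+.5)/5+125-.5
def d1(p):return (p[0]+.5)/7+170-.5,(p[1]+.5)/7+110-.5
def d2(p):return (p[0]+.5)/8+225-.5,(p[1]+.5)/8+170-.5
def d3(p):return (p[0]+.5)/6+275-.5,(p[1]+.5)/6+255-.5
def T(n,a,b): print(n,"tri",np.round(tri([S,D],[a,b]),1))
def Z(n,k,p,z): print(n,np.round(onz(k,p,z)[:2],1))
T("ycap",s1((308,152)),d1((193,122)));Z("s",S,s1((308,152)),140);Z("d",D,d1((193,122)),140)
T("bcap",s1((430,265)),d1((157,63)));Z("s",S,s1((430,265)),140);Z("d",D,d1((157,63)),140)
T("marker",s1((197,70)),d1((240,215)))
print("rack top S");[Z("",S,s1(p),60) for p in [(60,165),(165,115),(512,425),(383,512)]]
print("rack top D");[Z("",D,d1(p),60) for p in [(358,400),(185,432),(75,220),(258,205)]]
print("rail edge S");[Z("",S,s2(p),80) for p in [(397,343),(582,478)]]
print("rail edge D");[Z("",D,d2(p),80) for p in [(422,280),(172,70)]]
T("e1",s2((397,343)),d2((422,280)));T("e2",s2((582,478)),d2((172,70)))
print("plate S");[Z("",S,s2(p),5) for p in [(330,490),(515,645),(645,552)]]
print("plate D");[Z("",D,d2(p),5) for p in [(50,315),(290,555),(540,448)]]
print("house S (far-y..): nearfront, nearback, ");[Z("",S,s2(p),48) for p in [(330,205),(72,240),(58,115)]]
print("house D");[Z("",D,d3(p),48) for p in [(85,98),(525,70),(665,383),(145,430)]]
print("green S far edge, near edge");[Z("",S,s2(p),84) for p in [(163,88),(302,70),(172,145),(317,118)]]
print("green D (+y) edge,(-y) edge");[Z("",D,d3(p),84) for p in [(100,95),(380,80),(130,215),(430,200)]]
E
python3 m.py
```

```text
ycap tri [478.4 294.7 138.8]
s [478.8 295.4]
d [478.1 291.5]
bcap tri [477.6 355.1 138.9]
s [477.9 355.7]
d [477.4 352. ]
marker tri [479.7 233.8 127.6]
rack top S
 [512.7 202.6]
 [455.5 202.4]
 [442.9 388.7]
 [510.4 390.6]
rack top D
 [513.6 197.8]
 [446.5 197. ]
 [442.5 385.8]
 [519.  373.1]
rail edge S
 [575.4 -32.6]
 [547.   93.2]
rail edge D
 [576.9 -39.5]
 [547.7  88.6]
e1 tri [576.2 -35.8  77.9]
e2 tri [547.4  91.6  78.6]
plate S
 [618.6 -27.7]
 [589.  107.1]
 [504.1  87.3]
plate D
 [503.3  79.3]
 [533.1 -53.8]
 [619.4 -33.6]
house S (far-y..): nearfront, nearback, 
 [ 534.9 -196.6]
 [ 673.5 -235.7]
 [ 637.4 -362.8]
house D
 [ 532.  -206.5]
 [ 669.7 -243.2]
 [ 638.7 -363. ]
 [ 495.9 -327.9]
green S far edge, near edge
 [ 588.8 -303.8]
 [ 509.5 -283.1]
 [ 606.9 -244.7]
 [ 524.4 -230.8]
green D (+y) edge,(-y) edge
 [ 520.3 -239.6]
 [ 601.4 -262.4]
 [ 508.9 -285.4]
 [ 590.8 -309.2]
```

Call:
{"name": "apply_moves", "arguments": {"targets": [[0, 0, 0, 8.3], [0, 0, 0, 8.3], [0, 0, 0, 8.3], [0, 0, 0, 8.3], [0, 0, 0, 8.3], [0, 0, 0, 8.3], [0, 0, 0, 8.3], [0, 0, 0, 8.3]], "grip": 5}}

```text
time_s: 1.65
eef_pos: [210.2, 481.1, 303.9]
ee_rot: [0.0, 0.709, 0.705, 0.0]
force: [-1.0, -0.4, -0.2]
grip_width: 0.586
```

```bash
cat >> h.py <<'E'
def plan(target,psi=None,gd=None):
    """target: desired TCP xyz (mm); prints tool-axis shift in cm + turn deg to jaw angle psi"""
    from rig import readout, ctrl
    s=readout.sense(); q=s["ee_rot"];M=R.from_quat(np.array(q)[[1,2,3,0]]).as_matrix()
    cur=np.degrees(np.arctan2(M[1,1],M[0,1]))
    d=M.T@(np.array(target)-s["eef_pos"])/10
    print("t",round(s["time_s"],2),"tcp",np.round(s["eef_pos"],1),"jaw",round(cur,2),"zaxis",np.round(M[:,2],3),"F",np.round(s["force"],2),"w",round(s["grip_width"],3),"gd",ctrl.grip_depth)
    print("shift cm",np.round(d,2),"turn",None if psi is None else round((cur-psi+180)%360-180,2),"q6",round(s["joints"][5],2))
E
python3 -c "
from h import *
plan([478.4,294.3,270],0)"
```

```text
t 1.65 tcp [210.2 481.1 303.9] jaw -0.34 zaxis [ 0. -0. -1.] F [-1.   -0.36 -0.2 ] w 0.586 gd 53.900000000000006
shift cm [-18.52  26.93   3.39] turn -0.34 q6 0.94
```

Call:
{"name": "apply_moves", "arguments": {"targets": [[-2.3, 3.37, 0.42, 0], [-2.3, 3.37, 0.42, 0], [-2.3, 3.37, 0.42, 0], [-2.3, 3.37, 0.42, 0], [-2.3, 3.37, 0.42, 0], [-2.3, 3.37, 0.42, 0], [-2.3, 3.37, 0.42, 0], [-2.4, 3.34, 0.42, 0]]}}

```text
time_s: 2.45
eef_pos: [480.8, 295.0, 270.2]
ee_rot: [0.0, 0.707, 0.707, 0.0]
force: [-0.4, 0.9, 0.3]
grip_width: 0.584
```

```bash
python3 - <<'E'
from h import *
from rig import capture
c=capture("wrist");k=cam(c);cv2.imwrite("pics/w1.png",c["img"][:,:,::-1])
print(proj(k,[[478.4,294.3,140],[478,354,140],[478.4,294.3,60]]))
c=capture("side");crop(c["img"],100,60,180,140,4,"pics/d1.png")
plan([478.4,294.3,182],0)
E
```

```text
[[256.24043691 214.93559457]
 [255.39167943 129.68349498]
 [257.16585297 184.13909726]]
t 2.55 tcp [482.5 293.3 269.3] jaw -0.26 zaxis [-0.    -0.001 -1.   ] F [-0.7   0.08 -0.36] w 0.59 gd 53.900000000000006
shift cm [ 0.11 -0.4   8.73] turn -0.26 q6 0.34
```

View pics/w1.png

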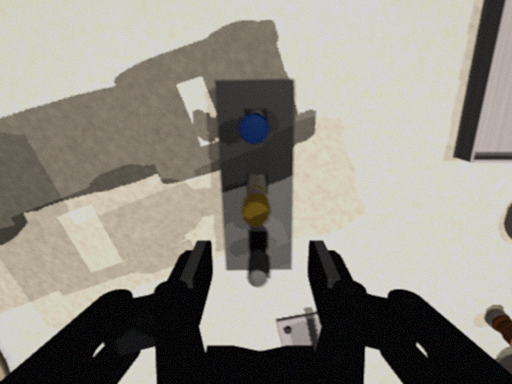

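View pics/d1.png

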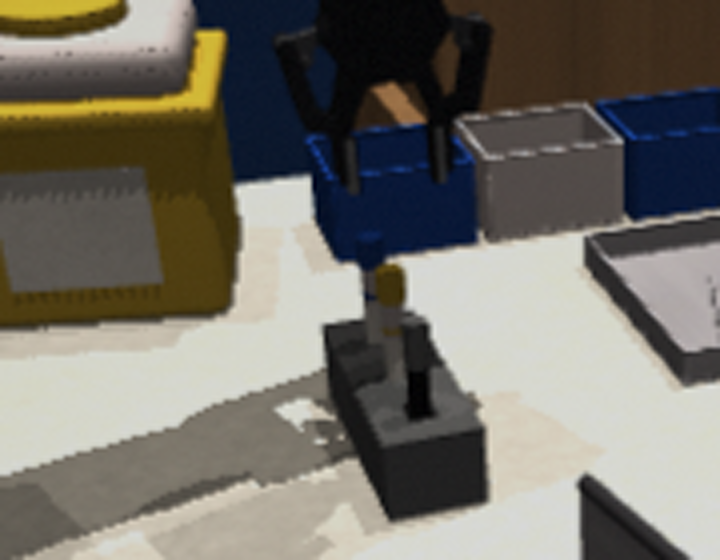

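Call:
{"name": "apply_moves", "arguments": {"targets": [[0, 0, 0, 0], [0, 0, 0, 0], [0, 0, 0, 0]]}}

```text
time_s: 2.85
eef_pos: [478.7, 296.9, 270.6]
ee_rot: [0.0, 0.707, 0.708, 0.0]
force: [-1.0, 1.4, -0.3]
grip_width: 0.588
```

```bash
python3 - <<'E'
from h import *
plan([478.4,295.0,182],0)
E
```

```text
t 2.85 tcp [478.7 296.9 270.6] jaw 0.09 zaxis [ 0.  0. -1.] F [-0.95  1.43 -0.32] w 0.588 gd 53.900000000000006
shift cm [-0.19 -0.03  8.86] turn 0.09 q6 0.35
```

Now I'll go down.

Call:
{"name": "apply_moves", "arguments": {"targets": [[-0.19, -0.03, 1.5, 0], [0, 0, 1.5, 0], [0, 0, 1.5, 0], [0, 0, 1.5, 0], [0, 0, 1.5, 0], [0, 0, 1.36, 0], [0, 0, 0, 0], [0, 0, 0, 0]]}}

```text
time_s: 3.65
eef_pos: [479.1, 294.6, 182.1]
ee_rot: [0.0, 0.707, 0.707, 0.0]
force: [0.4, -0.2, 0.0]
grip_width: 0.588
```

```bash
python3 - <<'E'
from h import *
from rig import capture
c=capture("side");crop(c["img"],150,90,100,100,6,"pics/d2.png")
c=capture("scene");crop(c["img"],300,180,110,115,5,"pics/s2.png")
plan([478.4,295.0,182],0)
E
```

```text
t 3.75 tcp [479.4 294.5 182.5] jaw 0.02 zaxis [ 0.001  0.    -1.   ] F [ 0.04  0.98 -0.18] w 0.586 gd 53.900000000000006
shift cm [ 0.05 -0.1   0.05] turn 0.02 q6 0.34
```

View pics/d2.png

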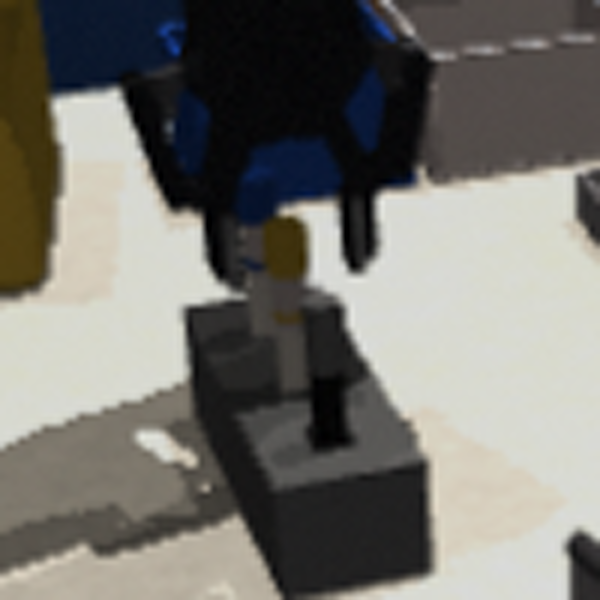

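View pics/s2.png

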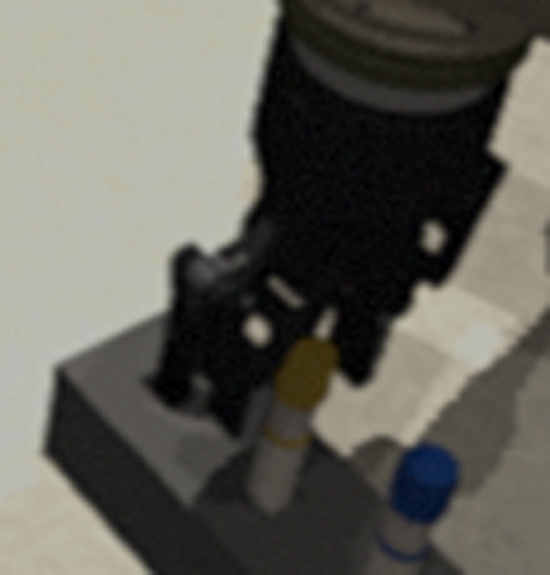

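Call:
{"name": "apply_moves", "arguments": {"targets": [[0, 0, 0, 0], [0, 0, 0, 0], [0, 0, 0, 0], [0, 0, 0, 0], [0, 0, 0, 0], [0, 0, 0, 0]], "grip": 0.5, "force": 20}}

```text
time_s: 4.35
eef_pos: [479.2, 294.3, 182.1]
ee_rot: [0.0, 0.707, 0.707, 0.0]
force: [-2.2, -0.2, 5.8]
grip_width: 0.223
```

```bash
python3 - <<'E'
from h import *
from rig import capture
c=capture("side");crop(c["img"],150,90,100,100,6,"pics/d3.png")
c=capture("scene");crop(c["img"],300,180,110,115,5,"pics/s3.png")
plan([478.4,295.0,282],0)
E
```

```text
t 4.45 tcp [479.2 294.3 182.1] jaw 0.0 zaxis [ 0.  0. -1.] F [-2.13  0.1   5.18] w 0.224 gd 53.900000000000006
shift cm [ 0.07 -0.08 -9.99] turn 0.0 q6 0.34
```

View pics/d3.png

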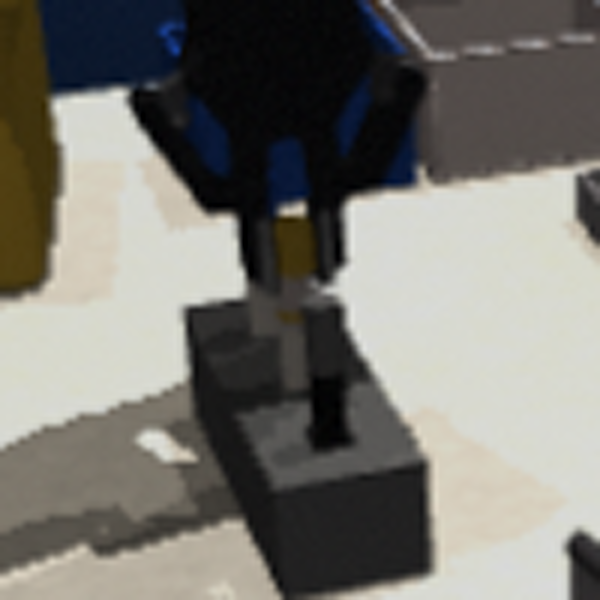

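View pics/s3.png

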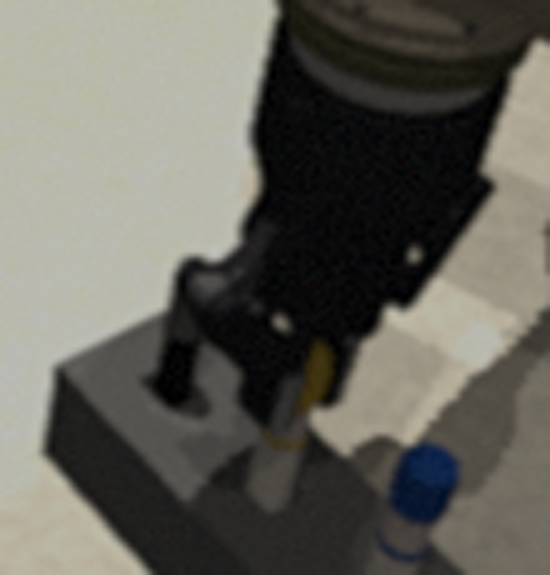

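Call:
{"name": "apply_moves", "arguments": {"targets": [[0, 0, -0.6, 0], [0, 0, -1.2, 0], [0, 0, -1.6, 0], [0, 0, -2.2, 0], [0, 0, -2.6, 0], [0, 0, -2.6, 0], [0, 0, -2.2, 0], [0, 0, -1.0, 0]]}}

```text
time_s: 5.25
eef_pos: [479.4, 294.3, 324.5]
ee_rot: [0.001, 0.707, 0.707, 0.002]
force: [-0.2, 0.2, -1.2]
grip_width: 0.228
```

```bash
python3 - <<'E'
from h import *
from rig import capture
c=capture("side");crop(c["img"],130,40,130,140,4,"pics/d4.png")
c=capture("scene");crop(c["img"],290,100,130,200,3,"pics/s4.png")
a=np.radians(12.8);X=np.array([np.cos(a),np.sin(a),0])
rail=np.array([562,28,0])
plan(rail+X*60+[0,0,322],-77.2)
print(rail+X*60)
E
```

```text
t 5.35 tcp [479.4 294.3 323. ] jaw 0.0 zaxis [ 0.003  0.001 -1.   ] F [ 0.39  0.54 -0.91] w 0.23 gd 53.900000000000006
shift cm [-25.3   14.11   0.12] turn 77.2 q6 0.34
[620.50896126  41.29290986   0.        ]
```

View pics/d4.png

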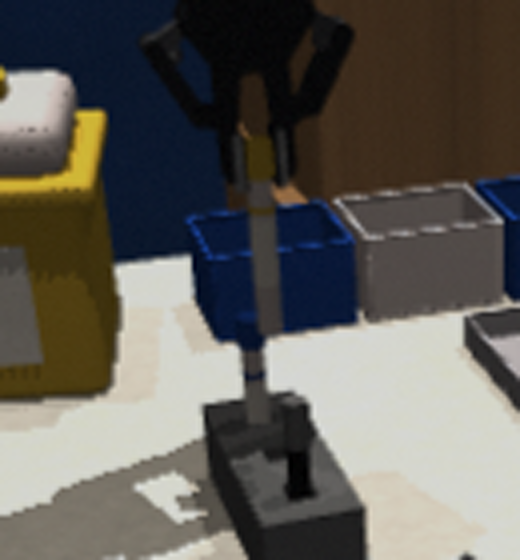

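View pics/s4.png

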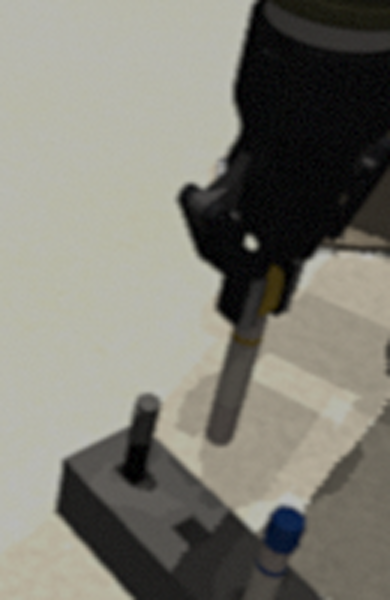

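Call:
{"name": "apply_moves", "arguments": {"targets": [[-1.2, 0.7, 0, 0], [-2.0, 1.1, 0, 0], [-2.8, 1.6, 0, 0], [-3.2, 1.8, 0, 0], [-3.2, 1.8, 0, 0], [-3.2, 1.8, 0, 0], [-3.2, 1.8, 0, 0], [-2.8, 1.6, 0, 0]]}}

```text
time_s: 6.15
eef_pos: [601.8, 75.5, 320.1]
ee_rot: [-0.001, 0.707, 0.707, -0.001]
force: [0.2, 0.9, -0.3]
grip_width: 0.218
```

Call:
{"name": "apply_moves", "arguments": {"targets": [[-2.0, 1.0, 0, 0], [-1.2, 0.7, 0, 0], [-0.5, 0.2, 0, 0], [0, 0, 0, 7.7], [0, 0, 0, 7.7], [0, 0, 0, 7.7], [0, 0, 0, 7.7], [0, 0, 0, 7.7]]}}

```text
time_s: 6.95
eef_pos: [619.8, 42.0, 321.4]
ee_rot: [-0.0, 0.902, 0.433, -0.0]
force: [-0.1, 0.6, 0.1]
grip_width: 0.225
```

Call:
{"name": "apply_moves", "arguments": {"targets": [[0, 0, 0, 7.7], [0, 0, 0, 7.7], [0, 0, 0, 7.7], [0, 0, 0, 7.7], [0, 0, 0, 7.7], [0, 0, 0, 0], [0, 0, 0, 0]]}}

```text
time_s: 7.65
eef_pos: [620.0, 41.7, 321.5]
ee_rot: [-0.0, 0.993, 0.115, -0.0]
force: [0.4, 0.2, -1.0]
grip_width: 0.227
```

```bash
python3 - <<'E'
from h import *
from rig import capture
import pickle
cs={n:capture(n) for n in ["side","scene","wrist"]}
pickle.dump(cs,open("c5.pkl","wb"))
crop(cs["side"]["img"],200,60,140,170,3,"pics/d5.png")
crop(cs["scene"]["img"],200,80,150,180,3,"pics/s5.png")
cv2.imwrite("pics/w5.png",cs["wrist"]["img"][:,:,::-1])
a=np.radians(12.8);X=np.array([np.cos(a),np.sin(a),0])
rail=np.array([562,28,0])
plan(rail+X*30+[0,0,176+54],-77.2)
k=cam(cs["wrist"]);print(proj(k,[[576.2,-35.8,78],[547.4,91.6,78]]))
E
```

```text
t 7.8 tcp [620.1  41.4 321.6] jaw -76.86 zaxis [-0.  0. -1.] F [-0.68  0.17 -0.7 ] w 0.225 gd 53.900000000000006
shift cm [-2.96  0.01  9.16] turn 0.34 q6 1.22
[[317.53310868 226.53403105]
 [202.18701856 225.600075  ]]
```

View pics/d5.png

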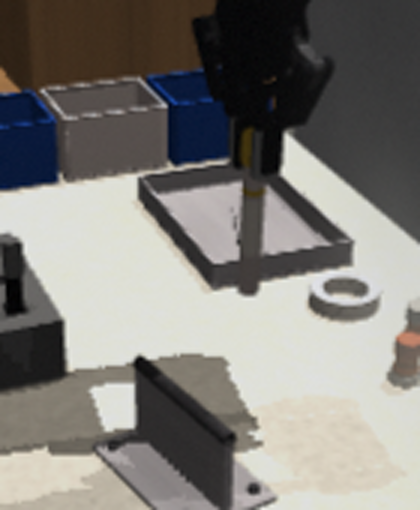

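View pics/s5.png

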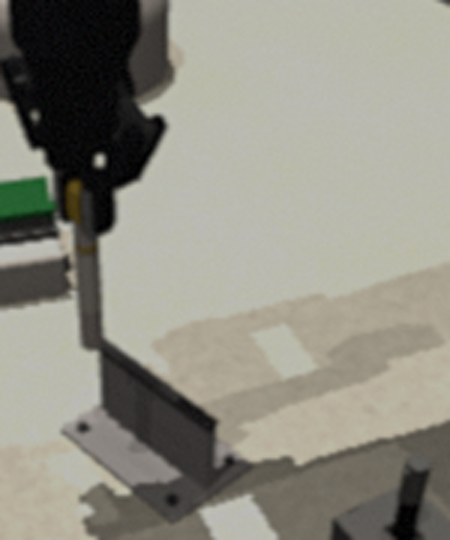

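View pics/w5.png

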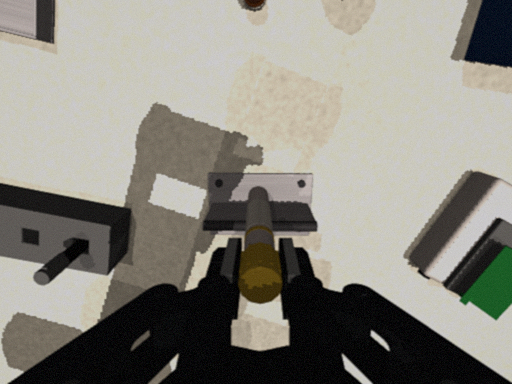

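Call:
{"name": "apply_moves", "arguments": {"targets": [[0, 0, 1.0, 0.3], [0, 0, 2.0, 0], [0, 0, 2.3, 0], [0, 0, 2.0, 0], [-0.5, 0, 1.4, 0], [-1.0, 0, 0.6, 0], [-1.0, 0, 0, 0], [-0.5, 0, 0, 0]]}}

```text
time_s: 8.6
eef_pos: [590.2, 34.6, 227.9]
ee_rot: [-0.0, 0.994, 0.111, -0.001]
force: [-0.3, -0.3, 0.1]
grip_width: 0.225
```

```bash
python3 - <<'E'
from h import *
from rig import capture
cs={n:capture(n) for n in ["side","scene"]}
crop(cs["side"]["img"],200,90,120,150,4,"pics/d6.png")
crop(cs["scene"]["img"],190,110,120,150,4,"pics/s6.png")
a=np.radians(12.8);X=np.array([np.cos(a),np.sin(a),0])
rail=np.array([562,28,0])
plan(rail+X*14.5+[0,0,174+54],-77.2)
for t in range(0,91,10):
    r=np.radians(t);print(t,14.5*np.cos(r)-100*np.sin(r),128+14.5*np.sin(r)+100*np.cos(r))
E
```

```text
t 8.7 tcp [590.6  34.6 228.6] jaw -77.29 zaxis [-0.  0. -1.] F [-0.69  0.04 -0.85] w 0.226 gd 53.900000000000006
shift cm [-1.49  0.01  0.06] turn -0.09 q6 1.21
0 14.5 228.0
10 -3.0851053480160164 228.9986738773913
20 -20.5764713311712 226.92855415681305
30 -37.44263164512563 221.85254037844388
40 -53.171116543428745 213.92486465235265
50 -67.28402397144299 203.3864053938791
60 -79.35254037844386 190.55736835487437
70 -89.00997000036864 175.82755733396255
80 -95.96287672505031 159.64453018537006
90 -100.0 142.5
```

View pics/d6.png

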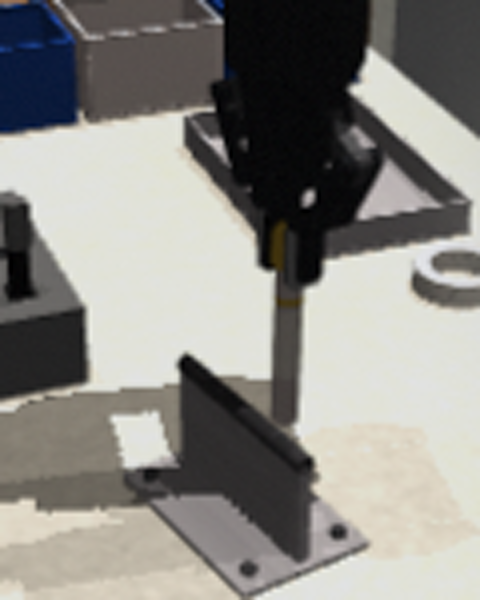

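View pics/s6.png

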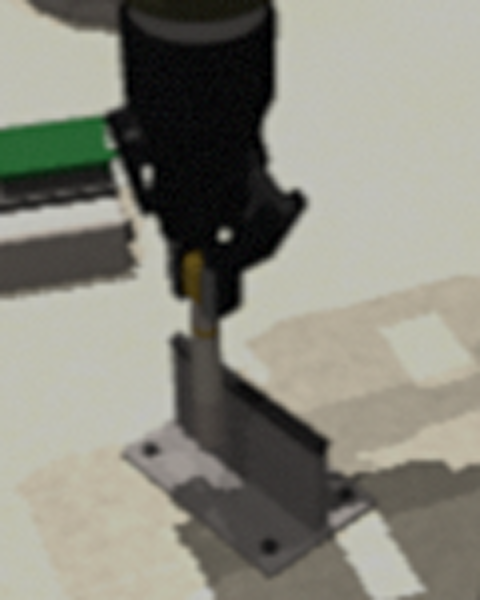

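Call:
{"name": "apply_moves", "arguments": {"targets": [[-0.8, 0, 0, 0], [-0.7, 0, 0, 0], [-0.9, 0, 0, 0], [-0.9, 0, -0.1, 0], [-0.9, 0, 0.1, 0], [-0.85, 0, 0.1, 0], [-0.85, 0, 0.25, 0], [-0.85, 0, 0.25, 0]]}}

```text
time_s: 9.5
eef_pos: [524.4, 19.6, 222.6]
ee_rot: [0.0, 0.994, 0.111, 0.0]
force: [2.4, -0.2, -1.4]
grip_width: 0.223
```

```bash
python3 - <<'E'
from h import *
from rig import capture
cs={n:capture(n) for n in ["side","scene"]}
crop(cs["side"]["img"],200,90,120,150,4,"pics/d7.png")
a=np.radians(12.8);X=np.array([np.cos(a),np.sin(a),0])
rail=np.array([562,28,0])
plan(rail+X*-37.4+[0,0,221.9],-77.2)
E
```

```text
t 9.6 tcp [524.1  19.6 222.4] jaw -77.31 zaxis [-0.001  0.    -1.   ] F [ 0.77  0.24 -1.  ] w 0.227 gd 53.900000000000006
shift cm [0.14 0.02 0.05] turn -0.11 q6 1.16
```

View pics/d7.png

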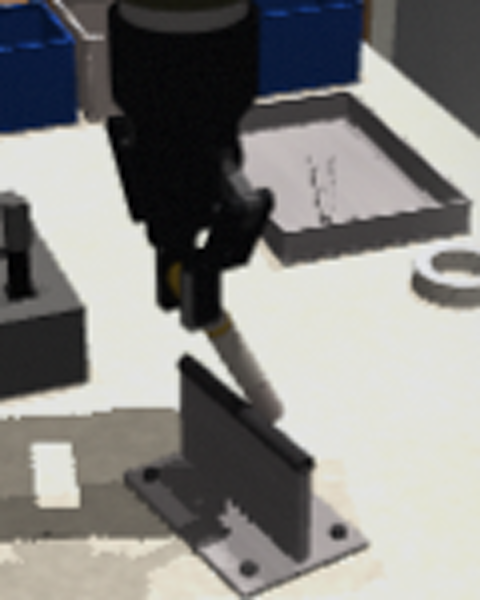

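Call:
{"name": "apply_moves", "arguments": {"targets": [[-0.8, 0, 0.4, 0], [-0.75, 0, 0.4, 0], [-0.7, 0, 0.5, 0], [-0.7, 0, 0.55, 0], [-0.6, 0, 0.64, 0], [-0.6, 0, 0.64, 0], [-0.5, 0, 0.74, 0], [-0.47, 0, 0.74, 0]]}}

```text
time_s: 10.4
eef_pos: [474.7, 8.5, 175.9]
ee_rot: [-0.0, 0.994, 0.111, -0.0]
force: [2.2, 1.0, 0.6]
grip_width: 0.223
```

```bash
python3 - <<'E'
from h import *
from rig import capture
cs={n:capture(n) for n in ["side","scene"]}
crop(cs["side"]["img"],180,90,120,150,4,"pics/d8.png")
crop(cs["scene"]["img"],190,110,120,150,4,"pics/s8.png")
a=np.radians(12.8);X=np.array([np.cos(a),np.sin(a),0])
rail=np.array([562,28,0])
plan(rail+X*-89+[0,0,175.8],-77.2)
E
```

```text
t 10.5 tcp [474.3   8.5 175.5] jaw -77.31 zaxis [-0.002  0.    -1.   ] F [ 0.1  -0.69  1.58] w 0.229 gd 53.900000000000006
shift cm [ 0.09  0.04 -0.03] turn -0.11 q6 1.12
```

View pics/d8.png

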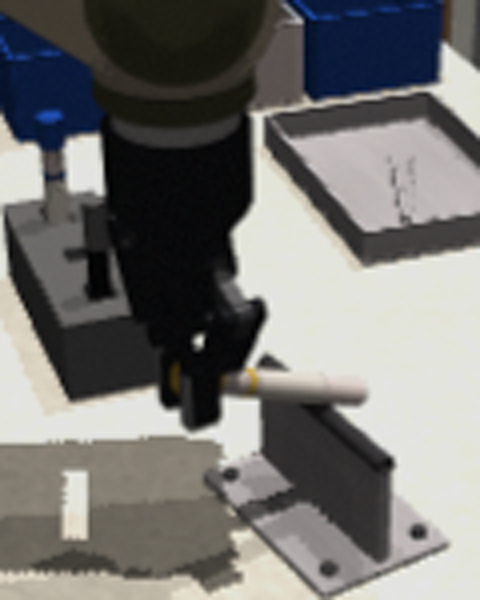

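View pics/s8.png

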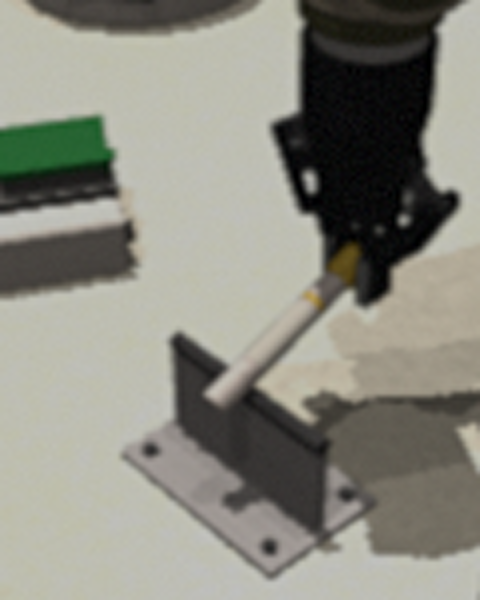

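Call:
{"name": "apply_moves", "arguments": {"targets": [[-0.35, 0, 0.8, 0], [-0.35, 0, 0.8, 0], [-0.2, 0, 0.8, 0], [-0.2, 0, 0.8, 0], [0, 0, 0, 0], [0, 0, 0, 0]]}}

```text
time_s: 11.1
eef_pos: [464.2, 6.2, 144.4]
ee_rot: [-0.0, 0.994, 0.111, -0.0]
force: [-0.5, 0.2, -0.1]
grip_width: 0.225
```

```bash
python3 - <<'E'
from h import *
from rig import capture
cs={n:capture(n) for n in ["side","scene"]}
crop(cs["side"]["img"],180,90,120,150,4,"pics/d9.png")
crop(cs["scene"]["img"],190,110,120,150,4,"pics/s9.png")
a=np.radians(12.8);X=np.array([np.cos(a),np.sin(a),0])
rail=np.array([562,28,0])
plan(rail+X*-100+[0,0,142.5],-77.2)
E
```

```text
t 11.2 tcp [464.4   6.1 144.7] jaw -77.29 zaxis [-0. -0. -1.] F [-0.43 -0.15  0.15] w 0.231 gd 53.900000000000006
shift cm [-0.    0.03  0.22] turn -0.09 q6 1.11
```

View pics/d9.png

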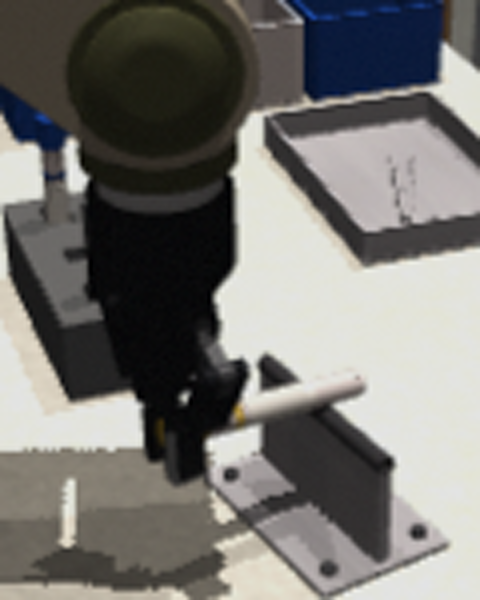

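View pics/s9.png

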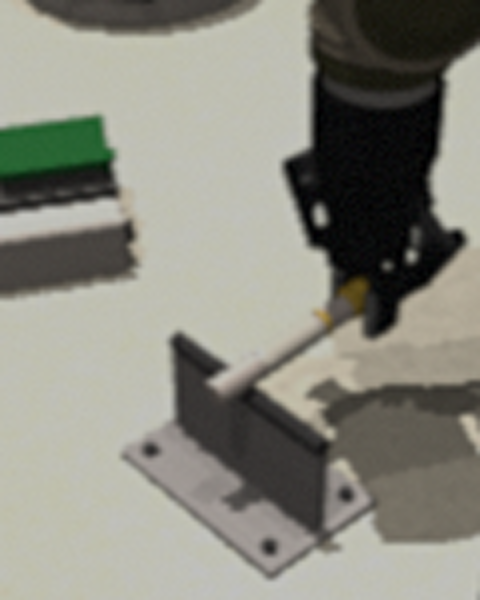

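```bash
python3 - <<'E'
from h import *
import pickle
cs=pickle.load(open("c0.pkl","rb"));S=cam(cs["scene"]);D=cam(cs["side"])
f=lambda p,o:((p[0]+.5)/4+o[0]-.5,(p[1]+.5)/4+o[1]-.5)
A=tri([S,D],[f((219,386),(190,110)),f((357,381),(180,90))])
B=tri([S,D],[f((322,314),(190,110)),f((238,415),(180,90))])
print(A,B,np.degrees(np.arctan2(A[2]-B[2],np.linalg.norm((A-B)[:2]))),np.degrees(np.arctan2((A-B)[1],(A-B)[0])))
E
```

```text
[582.40167985  30.0348195   88.84950434] [501.89892597  10.3749846   96.24614123] -5.100557429563944 13.723765199536835
```

Call:
{"name": "apply_moves", "arguments": {"targets": [[0, 0, -0.8, 0], [0, 0, -1.5, 0], [0, 0, -1.8, 0], [0, 0, -1.2, 0], [0, 0, 0, 7], [0, 0, 0, 7], [0, 0, 0, 7], [0, 0, 0, 6.8]]}}

```text
time_s: 12.0
eef_pos: [464.5, 6.2, 198.3]
ee_rot: [0.0, 0.991, -0.134, 0.0]
force: [-0.0, 0.3, 0.2]
grip_width: 0.225
```

```bash
python3 - <<'E'
from h import *
plan([480.7,-249.7,197],-105)
E
```

```text
t 12.0 tcp [464.5   6.2 198.3] jaw -105.38 zaxis [ 0.001 -0.    -1.   ] F [-0.01  0.34  0.23] w 0.225 gd 53.900000000000006
shift cm [ 8.35 24.24  0.14] turn -0.38 q6 1.6
```

Call:
{"name": "apply_moves", "arguments": {"targets": [[0.4, 1.2, 0, 0], [0.8, 2.3, 0, 0], [1.1, 3.2, 0, 0], [1.3, 3.7, 0, 0], [1.3, 3.7, 0, 0], [1.3, 3.7, 0, 0], [1.1, 3.2, 0, 0], [0.7, 2.2, 0, 0]]}}

```text
time_s: 12.8
eef_pos: [480.8, -241.8, 198.0]
ee_rot: [0.0, 0.991, -0.13, 0.0]
force: [0.1, 0.7, -1.4]
grip_width: 0.226
```

Call:
{"name": "apply_moves", "arguments": {"targets": [[0.35, 1.04, 0, -0.4], [0, 0, 0, 0], [0, 0, 0, 0], [0, 0, 0, 0]]}}

```text
time_s: 13.2
eef_pos: [481.9, -248.6, 197.7]
ee_rot: [-0.0, 0.992, -0.127, -0.0]
force: [0.4, 0.0, -0.4]
grip_width: 0.223
```

```bash
python3 - <<'E'
from h import *
from rig import capture
import pickle
cs={n:capture(n) for n in ["side","scene","wrist"]}
pickle.dump(cs,open("c10.pkl","wb"))
crop(cs["side"]["img"],240,200,150,150,4,"pics/d10.png")
crop(cs["scene"]["img"],140,60,150,150,4,"pics/s10.png")
cv2.imwrite("pics/w10.png",cs["wrist"]["img"][:,:,::-1])
plan([480.7,-249.7,197],-105)
E
```

```text
t 13.35 tcp [ 482.  -248.9  197.7] jaw -104.61 zaxis [ 0.  0. -1.] F [-0.42 -0.04  0.08] w 0.223 gd 53.900000000000006
shift cm [-0.11  0.11  0.07] turn 0.39 q6 1.13
```

View pics/d10.png

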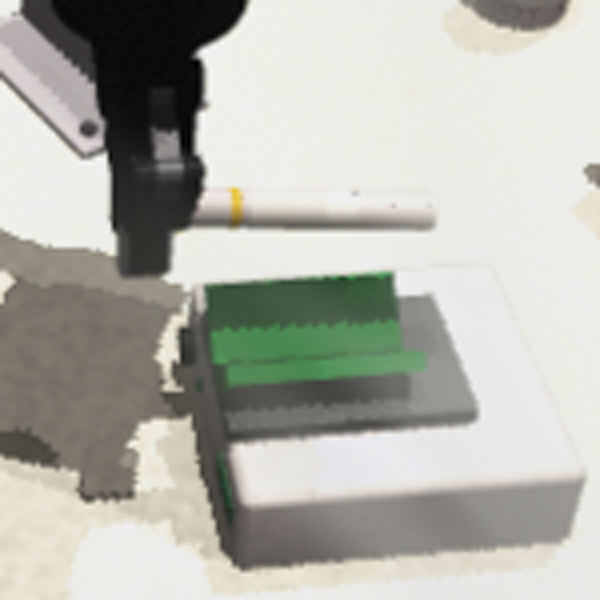

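View pics/s10.png

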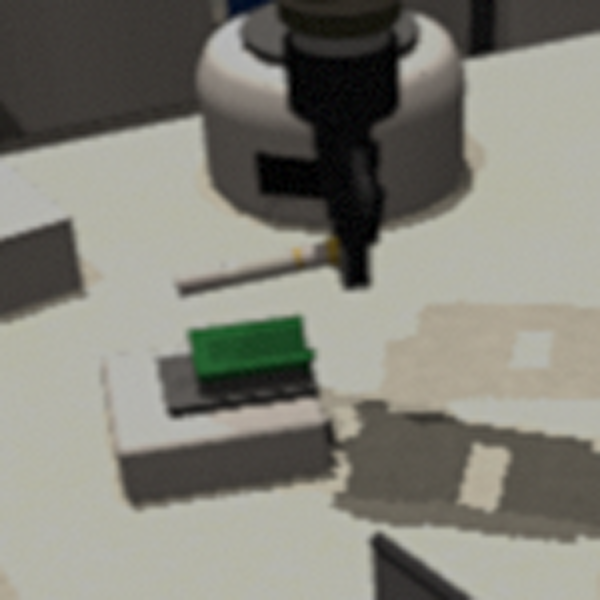

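View pics/w10.png

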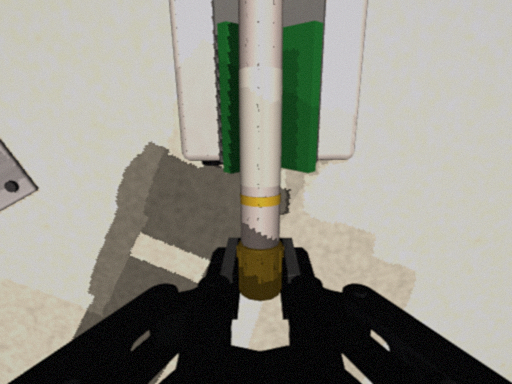

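```bash
python3 - <<'E'
from h import *
import pickle
c=pickle.load(open("c10.pkl","rb"))["wrist"];crop(c["img"],160,0,220,190,3.5,"pics/w10c.png")
k=cam(c)
for p,z in [((222,170),84),((317,172),84),((218,22),84),((323,22),84),((185,158),48),((354,158),48),((171,10),48),((367,10),48)]: print(p,z,np.round(onz(k,p,z),1))
E
```

```text
(222, 170) 84 [ 522.5 -234.7   84. ]
(317, 172) 84 [ 506.4 -291.8   84. ]
(218, 22) 84 [ 601.4 -256.2   84. ]
(323, 22) 84 [ 587.2 -311.1   84. ]
(185, 158) 48 [ 531.  -204.3   48. ]
(354, 158) 48 [ 499.7 -324.9   48. ]
(171, 10) 48 [ 623.9 -226.8   48. ]
(367, 10) 48 [ 592.5 -348.    48. ]
```

View pics/w10c.png

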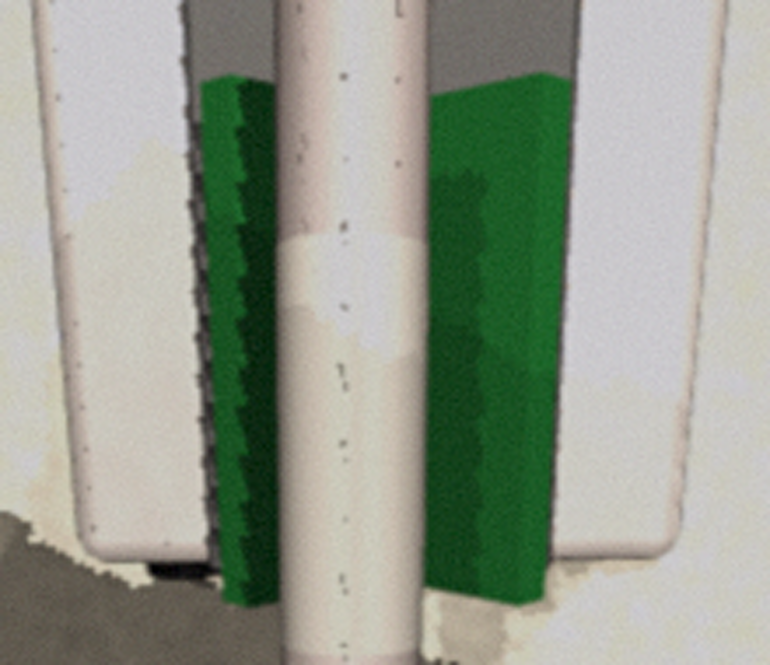

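```bash
python3 - <<'E'
from h import *
import pickle
c=pickle.load(open("c10.pkl","rb"));S=cam(c["scene"]);D=cam(c["side"]);k=cam(c["wrist"])
f=lambda p,o:((p[0]+.5)/4+o[0]-.5,(p[1]+.5)/4+o[1]-.5)
A=tri([S,D],[f((183,287),(140,60)),f((433,210),(240,200))])
B=tri([S,D],[f((297,255),(140,60)),f((237,207),(240,200))])
print(A,B,np.degrees(np.arctan2(A[2]-B[2],np.linalg.norm((A-B)[:2]))),np.degrees(np.arctan2((A-B)[1],(A-B)[0])),np.linalg.norm(A[:2]-[482,-248.9]))
print(proj(k,[[482,-248.9,144],[482,-248.9,154]]))
plan([480,-253.5,135],-104.5)
E
```

```text
[ 600.73072802 -279.30834767  135.87927268] [ 519.78396118 -261.10833912  147.53669706] -7.998030276416446 -12.671615484322864 122.56285482998338
[[260.47818399 273.46410511]
 [260.52608655 286.1940874 ]]
t 13.35 tcp [ 482.  -248.9  197.7] jaw -104.61 zaxis [ 0.  0. -1.] F [-0.42 -0.04  0.08] w 0.223 gd 53.900000000000006
shift cm [-0.08  0.5   6.27] turn -0.11 q6 1.13
```

Call:
{"name": "apply_moves", "arguments": {"targets": [[-0.08, 0.2, 0.6, 0], [0, 0.3, 1.2, 0], [0, 0, 1.4, 0], [0, 0, 1.3, 0], [0, 0, 0.8, 0], [0, 0, 0.4, 0], [0, 0, 0, 0], [0, 0, 0, 0]]}}

```text
time_s: 14.15
eef_pos: [480.0, -254.4, 140.9]
ee_rot: [0.0, 0.992, -0.128, 0.0]
force: [-0.1, 0.2, 0.0]
grip_width: 0.226
```

```bash
python3 - <<'E'
from h import *
from rig import capture
cs={n:capture(n) for n in ["side","scene","wrist"]}
crop(cs["side"]["img"],240,220,150,130,4,"pics/d11.png")
crop(cs["wrist"]["img"],160,0,220,300,2,"pics/w11.png")
plan([480,-253.5,126],-104.5)
E
```

```text
t 14.3 tcp [ 480.  -254.4  141.1] jaw -104.69 zaxis [ 0.001 -0.001 -1.   ] F [ 0.49 -0.02  0.29] w 0.225 gd 53.900000000000006
shift cm [-0.03 -0.09  1.51] turn -0.19 q6 1.12
```

View pics/d11.png

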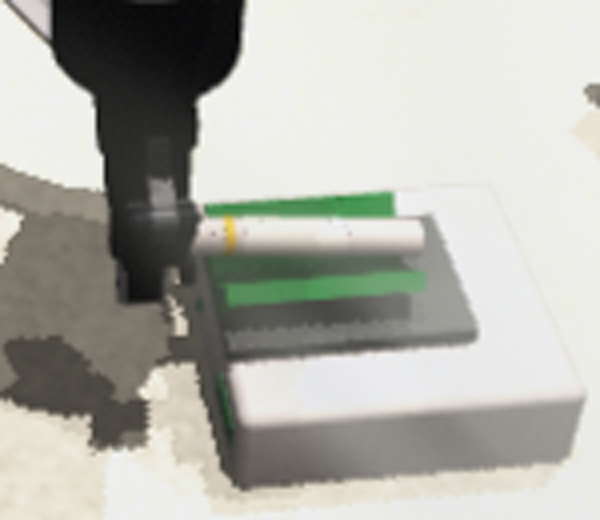

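View pics/w11.png

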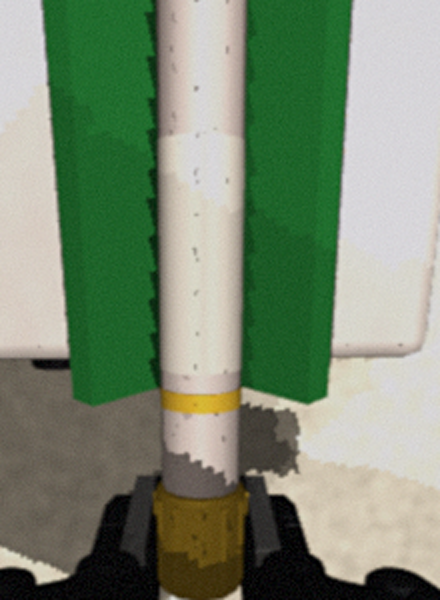

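Call:
{"name": "apply_moves", "arguments": {"targets": [[0, 0, 0.3, 0], [0, 0, 0.3, 0], [0, 0, 0.3, 0], [0, 0, 0.2, 0], [0, 0, 0.1, 0], [0, 0, 0, 0], [0, 0, 0, 0]]}}

```text
time_s: 15.0
eef_pos: [479.9, -254.3, 128.7]
ee_rot: [0.0, 0.992, -0.128, 0.0]
force: [-0.7, 1.3, 0.6]
grip_width: 0.223
```

```bash
python3 - <<'E'
from h import *
from rig import capture
cs={n:capture(n) for n in ["side","scene"]}
crop(cs["side"]["img"],240,220,150,130,4,"pics/d12.png")
plan([480,-253.5,126],-104.5)
E
```

```text
t 15.1 tcp [ 479.9 -254.3  128.7] jaw -104.69 zaxis [ 0. -0. -1.] F [-0.68  0.18  0.78] w 0.225 gd 53.900000000000006
shift cm [-0.01 -0.08  0.27] turn -0.19 q6 1.12
```

View pics/d12.png

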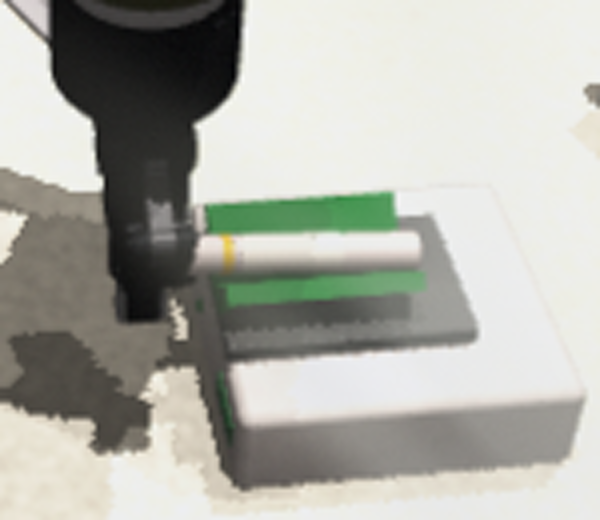

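Little force so far. I'll keep going in small steps until the force shows the tube is seated.

Call:
{"name": "apply_moves", "arguments": {"targets": [[0, 0, 0.15, 0], [0, 0, 0.1, 0], [0, 0, 0.1, 0], [0, 0, 0, 0], [0, 0, 0, 0]]}}

```text
time_s: 15.6
eef_pos: [479.9, -254.3, 125.1]
ee_rot: [0.0, 0.992, -0.128, 0.0]
force: [-0.2, 0.0, 1.6]
grip_width: 0.225
```

Call:
{"name": "apply_moves", "arguments": {"targets": [[0, 0, 0.1, 0], [0, 0, 0.1, 0], [0, 0, 0, 0], [0, 0, 0, 0]]}}

```text
time_s: 16.0
eef_pos: [479.9, -254.3, 123.1]
ee_rot: [0.0, 0.992, -0.128, -0.0]
force: [-1.4, 0.1, 1.0]
grip_width: 0.224
```

```bash
python3 - <<'E'
from h import *
from rig import capture
cs={n:capture(n) for n in ["side","wrist"]}
crop(cs["side"]["img"],240,220,150,130,4,"pics/d13.png")
crop(cs["wrist"]["img"],160,0,220,300,2,"pics/w13.png")
plan([480,-253.5,126],-104.5)
E
```

```text
t 16.1 tcp [ 479.9 -254.3  123.1] jaw -104.69 zaxis [-0.  0. -1.] F [-0.31  0.55  1.58] w 0.223 gd 53.900000000000006
shift cm [-0.   -0.08 -0.29] turn -0.19 q6 1.12
```

View pics/d13.png

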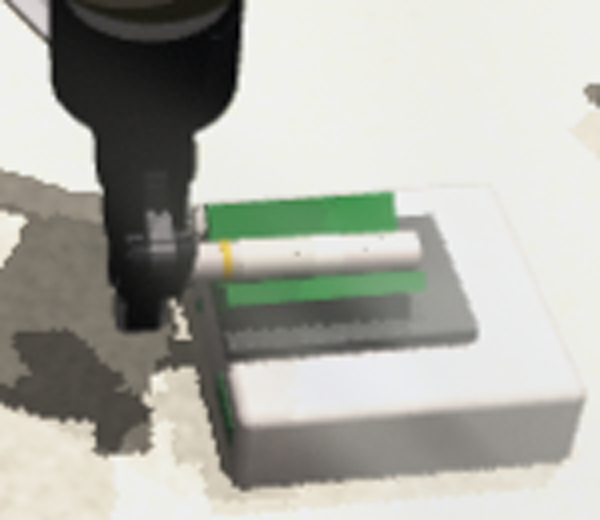

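View pics/w13.png

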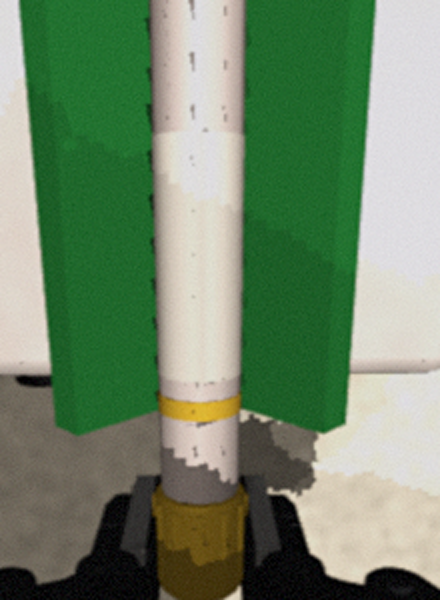

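Call:
{"name": "apply_moves", "arguments": {"targets": [[0, 0, 0.1, 0], [0, 0, 0, 0], [0, 0, 0, 0]]}}

```text
time_s: 16.4
eef_pos: [479.9, -254.3, 122.1]
ee_rot: [0.0, 0.992, -0.128, 0.0]
force: [-0.3, 0.8, 0.5]
grip_width: 0.223
```

Call:
{"name": "apply_moves", "arguments": {"targets": [[0, 0, 0.1, 0], [0, 0, 0, 0], [0, 0, 0, 0]]}}

```text
time_s: 16.7
eef_pos: [479.9, -254.3, 121.1]
ee_rot: [0.0, 0.992, -0.128, 0.0]
force: [-0.4, 0.7, 0.2]
grip_width: 0.227
```

```bash
python3 - <<'E'
from h import *
from rig import capture
c=capture("side")
crop(c["img"],270,250,90,65,8,"pics/d14.png")
plan([480,-253.5,126],-104.5)
E
```

```text
t 16.75 tcp [ 479.9 -254.3  121.1] jaw -104.69 zaxis [ 0. -0. -1.] F [0.6  0.81 1.41] w 0.225 gd 53.900000000000006
shift cm [-0.01 -0.08 -0.49] turn -0.19 q6 1.12
```

View pics/d14.png

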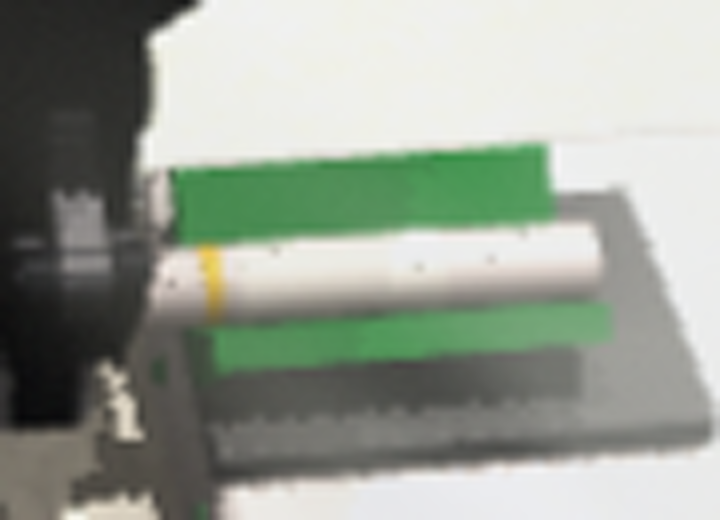

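Call:
{"name": "apply_moves", "arguments": {"targets": [[0, 0, 0, 0], [0, 0, 0, 0], [0, 0, 0, 0]], "grip": 2.3}}

```text
time_s: 17.05
eef_pos: [479.8, -254.3, 121.0]
ee_rot: [-0.0, 0.992, -0.128, -0.0]
force: [0.3, 0.1, 0.3]
grip_width: 0.266
```

Call:
{"name": "apply_moves", "arguments": {"targets": [[0, 0, 0, 0], [0, 0, 0, 0], [0, 0, 0, 0], [0, 0, 0, 0], [0, 0, 0, 0]], "grip": 5.5}}

```text
time_s: 17.55
eef_pos: [479.9, -254.3, 121.1]
ee_rot: [0.0, 0.992, -0.128, -0.0]
force: [-0.3, 0.4, 0.5]
grip_width: 0.642
```

```bash
python3 - <<'E'
from h import *
from rig import capture
cs={n:capture(n) for n in ["side","wrist"]}
crop(cs["side"]["img"],240,220,150,130,4,"pics/d15.png")
crop(cs["wrist"]["img"],130,0,270,340,2,"pics/w15.png")
plan([480,-253.5,221],-104.5)
E
```

```text
t 17.65 tcp [ 479.9 -254.3  121.1] jaw -104.7 zaxis [ 0.  0. -1.] F [-0.21 -0.22 -0.06] w 0.643 gd 53.900000000000006
shift cm [-0.01 -0.08 -9.99] turn -0.2 q6 1.12
```

View pics/d15.png

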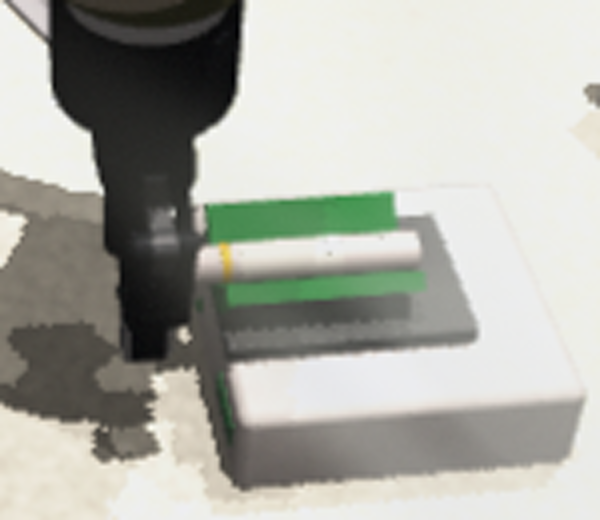

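View pics/w15.png

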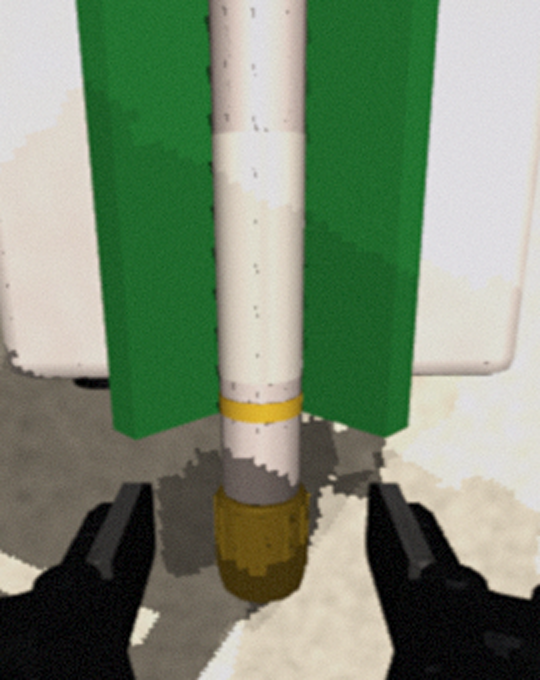

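Call:
{"name": "apply_moves", "arguments": {"targets": [[0, 0, -0.8, 0], [0, 0, -1.5, 0], [0, 0, -2.2, 0], [0, 0, -2.5, 0], [0, 0, -2.5, 0], [0, 0, -2, 0], [0, 0, -1, 0], [0, 0, 0, 0]]}}

```text
time_s: 18.45
eef_pos: [480.1, -254.5, 247.4]
ee_rot: [0.001, 0.992, -0.128, 0.001]
force: [0.7, -0.2, -1.2]
grip_width: 0.644
```

Call:
{"name": "apply_moves", "arguments": {"targets": [[-1.5, 0, 0, 0], [-2.5, 0, 0, 0], [-2.5, 0, 0, 0], [-1.5, 0, 0, 0], [0, 0, 0, 0], [0, 0, 0, 0]]}}

```text
time_s: 19.05
eef_pos: [402.7, -234.1, 245.7]
ee_rot: [-0.0, 0.992, -0.128, -0.0]
force: [0.3, 0.3, 0.3]
grip_width: 0.648
```

```bash
python3 - <<'E'
from h import *
from rig import capture
cs={n:capture(n) for n in ["side","wrist","scene"]}
crop(cs["side"]["img"],170,90,220,250,2.3,"pics/d16.png")
crop(cs["scene"]["img"],150,60,250,270,2.2,"pics/s16.png")
cv2.imwrite("pics/w16.png",cs["wrist"]["img"][:,:,::-1])
plan([480,-253.5,221],-104.5)
k=cam(cs["wrist"]); print(proj(k,[[480,-253.5,72],[468.3,-250.5,72],[491.6,-256.5,72],[514.5,-263,84]]))
E
```

```text
t 19.2 tcp [ 403.  -234.2  245.7] jaw -104.68 zaxis [-0.  0. -1.] F [-0.17  0.08  0.16] w 0.645 gd 53.900000000000006
shift cm [ 7.94 -0.08  2.47] turn -0.18 q6 1.05
[[259.07044679  96.30540085]
 [259.15151125 112.58041786]
 [259.02026435  79.63490719]
 [259.6692056   41.99431051]]
```

View pics/d16.png

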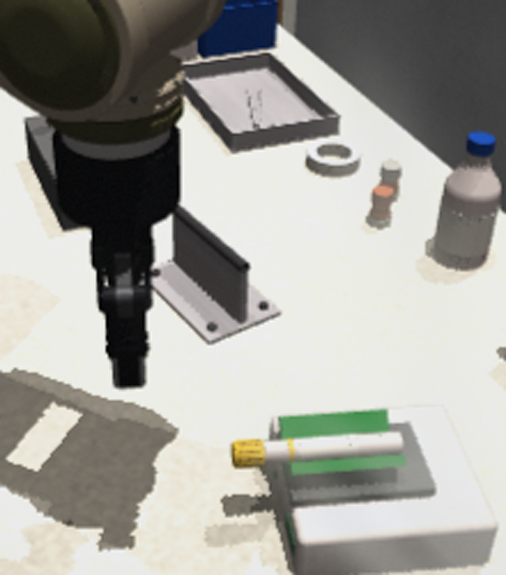

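View pics/s16.png

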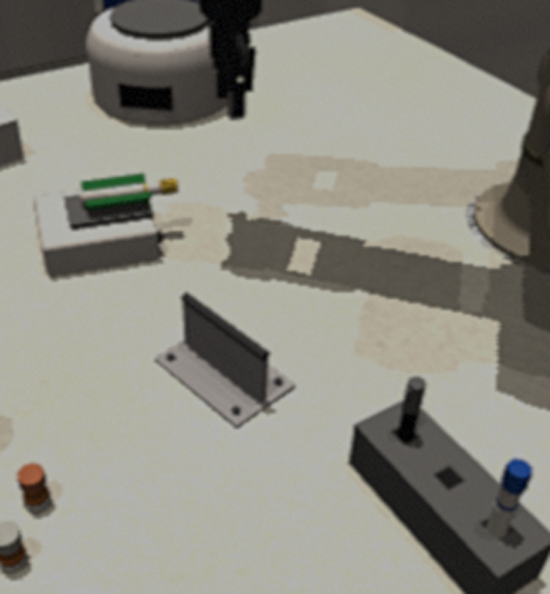

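View pics/w16.png

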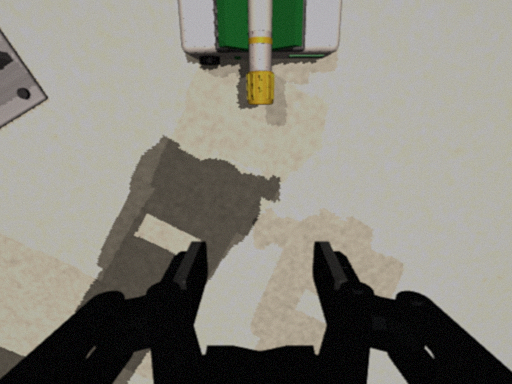

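```bash
python3 - <<'E'
from h import *
from rig import capture,ctrl
import pickle
c=capture("wrist");s=capture("side");sc=capture("scene");k=cam(c)
crop(c["img"],200,0,130,130,5,"pics/w17.png")
u=np.array([np.cos(np.radians(-14.5)),np.sin(np.radians(-14.5))])
P=onz(k,(260.5,87),72)[:2]
F=onz(k,(217,50),84)[:2];G=onz(k,(304,50),84)[:2];H=onz(k,(260,54),48)[:2]
print(P,F,G,"cap to V front",((F+G)/2-P)@u,"housing front",(H-P)@u)
E
```

```text
[ 486.30997639 -256.19876441] [ 517.21777615 -232.79511328] [ 501.86424177 -291.63445896] cap to V front 23.99736090819508 housing front 25.946821322468985
```

View pics/w17.png

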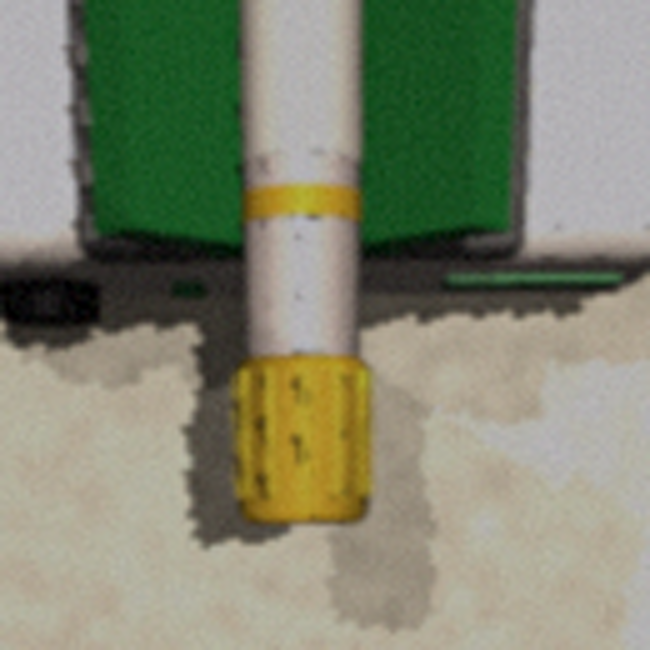

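```bash
python3 -c "
from rig import ctrl
print(ctrl.finish_job())"
```

```text
the job is handed in; nothing more can be done
None
```

The yellow-capped tube is lying released in the green V cradle, cap out over the rocker's front, and the job is handed in. The controller reported no verdict, so the results below are my own checks.

- **Pick and tip:** I gripped the tube by its cap at 20 N, lifted it straight out of the rack, and swung it against the far side of the rail. The pictures showed it going from upright to level, with the foot end about 5 degrees low. It stayed in the fingers throughout, with about 2 N at the wrist while it was on the rail.
- **Placing:** I turned it onto the cradle's line and lowered it in millimetre steps. I let go once the side picture showed it parallel to the V.
- **Final position:** It looks centred sideways and aligned with the cradle. Lengthwise, the cap centre is about 7–10 mm too far in: I measured 24–28 mm in front of the rocker against the nominal 36 mm. That is inside the 20 mm tolerance, so I left it alone.
- **Everything else:** The blue-capped tube still stands upright in the rack, and the gripper is clear of everything. The clock was at about 19 s at my last check.

Two checks disagreed:
- **Cradle's sideways position:** the scene and side cameras differed from the wrist camera by about 4 mm. I mostly followed the closer wrist view.
- **Tube's tilt before lowering:** my two-camera estimates ranged from 4 to 8 degrees foot-low. Lowering it into the V levelled it out.

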